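# Hold the walnut grinder at half turn

## Task

The nuts are in the grinder: first clear the two walnut shell halves off the chopping board into the scrap bowl, then set the lid into the grinder with its two lugs through the two gaps in the collar, all the way down. Twist the lid clockwise (seen from above) half-way to the lock, about 35 degrees, where the grinder runs, never on into the lock, and finish still gripping the lid and holding it there against its spring. Leave the spice jar, the food tin and the tall jar where they are.

Things in the scene. Friction and masses are not known exactly. Their poses are not given: they have to be found in the camera images.
- shell_1_center (a point): one walnut half shell, a dark wrinkled dome 38 mm across and 21 mm high lying flat side down on the chopping board; this point is its centre, half-way up (10.5 mm above the board); 20 g; grasp it low, across its widest part, in any direction
- shell_2_center (a point): the other walnut half shell, same size
- bowl_in (a point): loose white round scrap bowl standing on the worktop, mouth 156 mm across, 60 mm high, 0.5 kg; this point is the centre of its inner floor, a few mm above the worktop
- lid_grip (a point): bar grip of the grinder's loose lid (150 g), which stands upright on the board. Bar 66 mm long, 22 mm thick, rising 43 mm above a black round cap. Point on the lid's axis, 48 mm above the lid's underside, 23 mm above the cap, 20 mm below the bar's top. x axis along the bar (same either way round), z up; grip across the 22 mm, along y
- lid_base (a point): centre of the lid's underside. Above it: a round plug 69 mm across, 19 mm high, then the cap, 94 mm across, 6 mm thick. Two opposite lugs, 14 mm wide, 6 mm high, undersides at 2 mm, stand out from the plug to 43 mm from the axis, along x, in line with the bar; turning the lid by a half turn makes no difference
- grinder_seat (a point): floor in the grinder's mouth on which the lid's underside rests when fully in, on the axis, 70 mm above the worktop (lid_grip is then 48 mm above this point). The grinder is a round steel housing 115 mm across with a black collar, fixed to the worktop. x axis: through the two opposite gaps for the lugs; z up
- grinder_rim (a point): centre of the collar's rim, 17 mm above the seat. Mouth 74 mm across; its inward flange, 6 mm thick, underside 11 mm above the seat, has two 21 mm wide gaps on the x axis. Room: 2.5 mm radially, 3 mm on each side of a lug. Marks on the rim, clockwise from each gap: short bar at the gap, one bead half-way (0.6 rad), two beads at the lock (1.2 rad)
- blade_cup (a joint): sprung cup in the grinder's mouth with pockets that take the lugs and turn with the lid (play about 0.08 rad each way); value = angle (rad) turned clockwise seen from above: 0 at rest, pockets under the gaps, 0.6 half-way (runs), 1.2 the stop where the lid locks; a spring turns it back to 0 (0.03 N m at rest, 0.10 half-way, 0.17 at the lock)
- spice_center (a point): bystander: small spice jar with green lid, 46 mm across, 98 mm high, point half-way up
- tin_center (a point): bystander: food tin, 75 mm across, 58 mm high, point half-way up
- pickles_center (a point): bystander: tall jar with black lid, 64 mm across, 165 mm high, point half-way up

How it is judged:
By the outcome, as a careful person would: the job done as asked, in the order asked, and still so for the second after the job is handed in, while the arm keeps its last pose, push and grip.
It also fails if it takes over 64 s, if anything falls off the work surface, if the arm or the gripper's body presses on something with over 40 N, if the wrist force passes 120 N, or if a joint passes its speed limit or range.

## Robot

A 6-joint arm with a two-finger parallel gripper is mounted at the origin on a cart in front of the work surface, level with it; the furniture and walls round the work are solid. World frame = base frame: x ahead of the robot, y to its left, z up, the work surface at z = 0. Lengths are in m, angles in rad, forces in N, time in s.
With the tool pointing down it reaches from about 0.275 to 0.85 m from the base axis. Payload 5.2 kg.
Tool frame: the origin (TCP) lies on the mounting face of the last link; the fingertips stand 173 mm ahead of it and the grasp point (between the pads) lies 155 mm ahead of it (env.nose_length is the distance from the TCP to the fingertips, in m); z points along the fingers, y is the line along which they close (so a half turn about z gives the same grasp; the last joint's range is limited). The gripper opens to 85 mm and grips with 20 to 120 N. Pads are 22 mm wide; open, the fingers measure 114 mm over their backs; the gripper's body (76 mm by 85 mm) begins 54 mm behind the grasp point. The pads swing forward as they close: fully open they stand 13 mm farther back than shut.
Start: joints at [1.061, 0.259, 1.535, -0, 1.348, -0.203], TCP at [0.166, 0.524, 0.405] pointing down, gripper open.
Joint ranges: [-3.14, 3.14], [-0.91, 2.08], [0.19, 2.58], [-1.22, 4.36], [0.22, 2.71], [-3.12, 3.12]. Speed limits (rad/s): [2.57, 2.57, 3.14, 3.14, 3.14, 3.14].

## Interface

Orientations are given as a 3x3 rotation matrix whose columns are the frame's x, y, z axes.
In Python, from workcell import env, claw, solver, telemetry, cams, job, finder gives the robot as it stands. The module is installed in compiled form; this text tells all that it offers. Calls block until the motion is done:
- env.move_pose(position, orientation): joint-space move of the TCP to a pose.
- env.move_straight(position, rate=0.15, ori=None, threshold=None): straight line of the TCP; ori=None keeps the orientation; rate is the mean speed in m/s. With threshold (N) it stops when the force on the tool has changed by that much, and returns True; else False.
- env.movej(angles): joint-space move.
- claw.gripper_to(opening, effort=None): finger opening in m; effort is the grip in N (None keeps the last); returns when the fingers have stopped.
- env.sleep(seconds).
- solver.ik(position, orientation): joint angles nearest the present ones, or None.
- telemetry.sense(): the state.
- cams.camera(name): name is "scene" or "top" or "wrist"; returns a dict with "image" (480x640x3 uint8, red, green, blue), "z_map" (480x640 float32, m along the optical axis (not along the pixel's ray), 0 where there is no reading), "intrinsics" (3x3 intrinsics, pixels), "world_to_cam" (4x4, takes a point from world to camera coordinates); the wrist camera has in their place "tool_from_camera" (4x4, takes a point from camera to tool coordinates, whose origin is the TCP and whose axes are the flange's). Camera axes: x right, y down, z forward; pixel columns grow to the right and rows downward; lengths in m; the calibration is good to about 2 mm. A picture is of the moment at which its call begins: read the wrist's pose just before it.
A pose or a line that the arm cannot do raises env.IKError and nothing moves.
- job.close_job(): hands the job in; it is judged then, once.
Trained networks look in a picture, given as the dict that the camera call returned (one of the last four; its "shot" number tells which), for a name from the list of things; names that differ only in an ending like _2 or _b are one class to them, and where a whole thing is asked for, a point or a joint stands for the part that bears it (a point fixed in the world has none). Each returns a list of dicts, best first, with "conf" (0 to 1); they miss things now and then, are a little off and sometimes report something else, mostly with a low value. They report only what shows in the picture. A call takes as long as a camera call.
- finder.recognise(picture, label): "position" ([x, y, z] in m, in world coordinates, good to about 4 mm: the middle of the surface that is visible of it).
The state is a dict: "clock": time; "q": joint angles; "qd": joint speeds; "joint_torque": joint torques, N m; "position": TCP position; "ee_rot": TCP orientation; "force": force on the tool from outside, world axes, zero at the start; "moment": the same for the moment, N m; "width": finger opening in m; "gripper_force": force on a finger pad.
Only numpy, scipy, OpenCV 4.12 (cv2) and the standard library are available. Lean on these libraries where they do the work, as an engineer would, in place of code of your own. Each camera call takes 0.05 s, during which the arm holds its last target. There are 200 camera calls.

## Working session

There is one attempt and no reset: what is moved stays moved. The work goes in short steps, each a Python script; the robot and the scene stay as the last script left them, time stands still between calls to the robot, and variables do not carry over. Pictures are saved under pics/ and viewed, at most 10 in all, crops included, and the job is handed in when it is done.

```bash
mkdir -p pics; python3 - <<'E'
from workcell import env, claw, solver, telemetry, cams, job, finder
import cv2, numpy as np
for n in ["top","scene"]:
    p=cams.camera(n); cv2.imwrite(f"pics/{n}0.png",p["image"][...,::-1])
    np.savez(f"{n}0.npz",**{k:v for k,v in p.items() if k!="shot"})
    for l in ["shell_1_center","bowl_in","lid_grip","lid_base","grinder_seat","grinder_rim","blade_cup","spice_center","tin_center","pickles_center"]:
        try: print(n,l,[(np.round(d["position"],3).tolist(),round(d["conf"],2)) for d in finder.recognise(p,l)[:4]])
        except Exception as e: print(n,l,repr(e))
print(telemetry.sense()["clock"])
E
```

```text
top shell_1_center []
top bowl_in [([0.478, -0.316, 0.024], 0.78)]
top lid_grip [([0.442, 0.133, 0.046], 0.77)]
top lid_base [([0.441, 0.132, 0.052], 0.79)]
top grinder_seat [([0.442, -0.077, 0.073], 0.89)]
top grinder_rim [([0.443, -0.076, 0.068], 0.56)]
top blade_cup [([0.461, -0.085, 0.069], 0.65)]
top spice_center [([0.588, 0.017, 0.086], 0.93), ([0.447, -0.074, 0.066], 0.28)]
top tin_center [([0.561, -0.431, 0.049], 0.77)]
top pickles_center [([0.483, 0.536, 0.167], 0.61)]
scene shell_1_center [([0.437, -0.108, 0.072], 0.72), ([0.436, 0.336, 0.033], 0.61)]
scene bowl_in [([0.492, -0.296, 0.03], 0.89), ([0.552, -0.45, 0.05], 0.5)]
scene lid_grip [([0.436, 0.117, 0.048], 0.89)]
scene lid_base [([0.437, 0.119, 0.049], 0.81)]
scene grinder_seat [([0.437, -0.107, 0.072], 0.72)]
scene grinder_rim [([0.435, -0.099, 0.069], 0.67)]
scene blade_cup [([0.466, -0.074, 0.066], 0.8)]
scene spice_center [([0.59, -0.002, 0.06], 0.7)]
scene tin_center [([0.552, -0.447, 0.049], 0.73)]
scene pickles_center [([0.483, 0.528, 0.1], 0.96)]
1.1
```

View pics/top0.png

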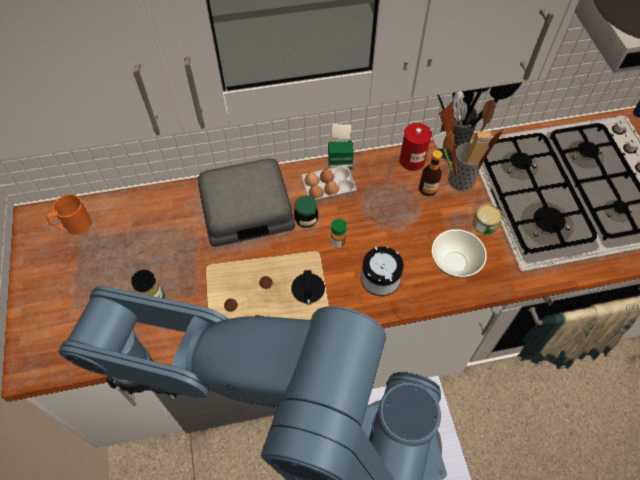

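View pics/scene0.png

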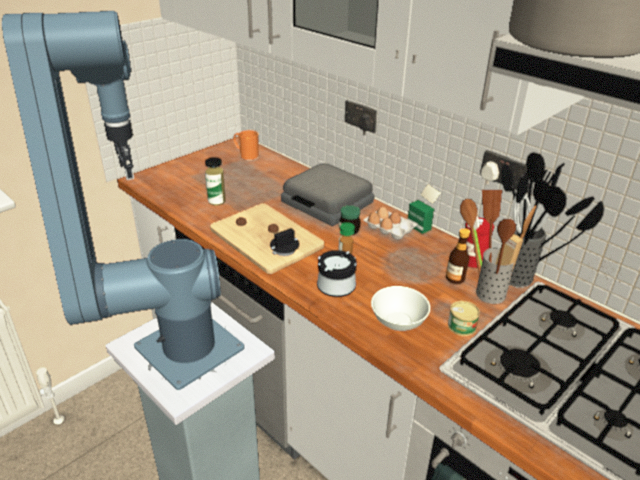

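The top view shows the shells at about (231,305) and (266,283), the lid at (309,287), the grinder at (382,271) and the bowl at (459,253). The spice jar is at (339,233), close behind the lid and grinder. Next I'll look from the wrist camera.

```bash
cat > h.py <<'E'
from workcell import env, claw, solver, telemetry, cams, job, finder
import cv2, numpy as np
def R(a):  # tool down, fingers closing along angle a
    y=np.array([np.cos(a),np.sin(a),0]); z=np.array([0,0,-1.]); return np.c_[np.cross(y,z),y,z]
def shot(name):
    s=telemetry.sense(); p=cams.camera("wrist"); T=np.eye(4); T[:3,:3]=s["ee_rot"]; T[:3,3]=s["position"]
    M=T@p["tool_from_camera"]; p["M"]=M
    cv2.imwrite(f"pics/{name}.png",p["image"][...,::-1]); np.savez(f"{name}.npz",image=p["image"],z_map=p["z_map"],intrinsics=p["intrinsics"],M=M)
    return p
def cloud(p):
    z=p["z_map"].astype(float); K=p["intrinsics"]; v,u=np.mgrid[:480,:640]
    M=p["M"] if "M" in p else np.linalg.inv(p["world_to_cam"])
    P=np.stack([(u-K[0,2])/K[0,0]*z,(v-K[1,2])/K[1,1]*z,z],-1)@M[:3,:3].T+M[:3,3]
    P[z==0]=np.nan; return P
def yaw():
    y=telemetry.sense()["ee_rot"][:,1]; return np.arctan2(y[1],y[0])
def clk(): return round(telemetry.sense()["clock"],2)
E
python3 - <<'E'
from h import *
P=cloud(dict(np.load("top0.npz")))
for n,(u,v) in dict(s1=(231,305),s2=(266,283),board=(250,270),lid=(309,287),grinder=(382,271)).items(): print(n,np.nanmedian(P[v-2:v+3,u-2:u+3].reshape(-1,3),0).round(3))
print("yaw0",yaw())
for a in (yaw(),):
    s=telemetry.sense(); print(s["width"])
q0=telemetry.sense()["q"]
c=[]
for a in np.linspace(-np.pi,np.pi,13)[:-1]:
    q=solver.ik([0.38,0.2,0.42],R(a)); 
    if q is not None: c.append((np.abs(np.array(q)-q0).max().round(2),round(a,2),np.round(q,2).tolist()))
c.sort(key=lambda t:t[0]); print(*c[:6],sep="\n")
p=cams.camera("wrist"); print(p["tool_from_camera"].round(3),p["intrinsics"].round(0).tolist())
E
```

```text
s1 [0.44  0.345 0.041]
s2 [0.487 0.242 0.04 ]
board [0.549 0.28  0.022]
lid [0.426 0.131 0.091]
grinder [ 0.444 -0.077  0.071]
yaw0 1.2639917471674056
0.08543064672411166
(np.float64(0.84), np.float64(0.0), [0.22, 0.03, 1.77, -0.0, 1.34, 0.22])
(np.float64(0.84), np.float64(0.52), [0.22, 0.03, 1.77, -0.0, 1.34, -0.3])
(np.float64(0.84), np.float64(1.05), [0.22, 0.03, 1.77, -0.0, 1.34, -0.82])
(np.float64(0.95), np.float64(-0.52), [0.22, 0.03, 1.77, -0.0, 1.34, 0.75])
(np.float64(1.14), np.float64(1.57), [0.22, 0.03, 1.77, -0.0, 1.34, -1.35])
(np.float64(1.47), np.float64(-1.05), [0.22, 0.03, 1.77, -0.0, 1.34, 1.27])
[[ 0.001 -0.956 -0.293  0.074]
 [ 1.     0.001  0.001  0.001]
 [-0.001 -0.293  0.956  0.032]
 [ 0.     0.     0.     1.   ]] [[382.0, 0.0, 310.0], [0.0, 382.0, 240.0], [0.0, 0.0, 1.0]]
```

```bash
python3 - <<'E'
from h import *
a=1.3
env.move_pose([0.40,0.23,0.40],R(a))
print(clk())
p=shot("w1")
for l in ["shell_1_center","lid_grip","lid_base","spice_center"]:
    print(l,[(np.round(d["position"],3).tolist(),round(d["conf"],2)) for d in finder.recognise(p,l)[:3]])
P=cloud(p); Z=P[...,2]
print("board z",np.nanmedian(Z[(Z>0.01)&(Z<0.035)]))
m=((Z>0.028)&(Z<0.06)&(P[...,0]>.36)&(P[...,0]<.56)&(P[...,1]>.19)).astype(np.uint8)
n,L,st,c=cv2.connectedComponentsWithStats(m)
for i in range(1,n):
    if st[i,4]>150: print(st[i].tolist(),P[L==i].min(0).round(4),P[L==i].max(0).round(4))
# lid bar
m=((Z>0.058)&(Z<0.12)&(P[...,0]>.36)&(P[...,0]<.52)&(P[...,1]<.2)&(P[...,1]>.06))
if m.sum(): 
    xy=P[m][:,:2].astype(np.float32); print("bar",m.sum(),P[m].min(0).round(3),P[m].max(0).round(3),cv2.minAreaRect(xy))
E
```

```text
2.55
shell_1_center [([0.444, 0.348, 0.04], 0.64)]
lid_grip [([0.44, 0.141, 0.048], 0.59)]
lid_base [([0.443, 0.138, 0.048], 0.8)]
spice_center [([0.44, 0.14, 0.048], 0.39)]
board z 0.020002371023496
[426, 206, 42, 40, 1252] [0.4302 0.3294 0.028 ] [0.466  0.3663 0.0436]
[330, 283, 38, 36, 1046] [0.4803 0.2244 0.028 ] [0.5142 0.261  0.0432]
bar 2796 [0.415 0.118 0.058] [0.482 0.148 0.091] ((0.4484322667121887, 0.132249653339386), (0.022453678771853447, 0.06570249795913696), 80.61463165283203)
```

View pics/w1.png

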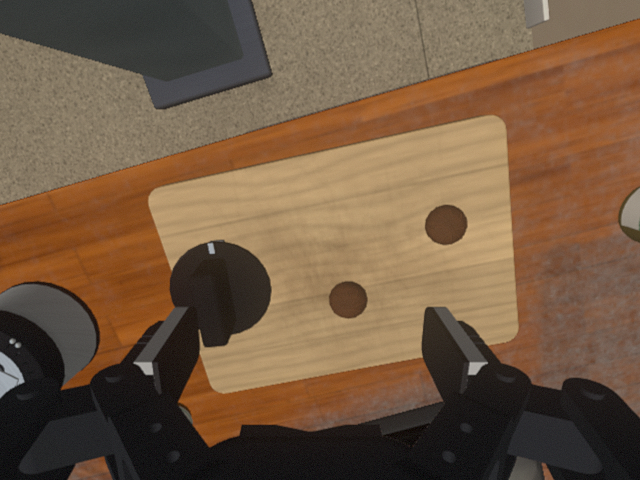

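The wrist view, seen upside down, shows the shells at (446,225) and (348,300), which is (0.448,0.348) and (0.497,0.243) in world coordinates. The lid is at (220,287), its bar tilted by about -9°. I'll clear the shells now.

```bash
cat >> h.py <<'E'
def shell(xy,bowl,a=1.3):
    x,y=xy; b=a+np.arctan2(bowl[1],bowl[0])-np.arctan2(y,x)
    env.move_pose([x,y,0.29],R(a)); claw.gripper_to(0.062)
    env.move_straight([x,y,0.195],rate=0.15)
    claw.gripper_to(0.0,40); w=telemetry.sense()["width"]; print("width",w,clk())
    env.move_straight([x,y,0.34],rate=0.25)
    print("lifted",telemetry.sense()["width"])
    env.move_pose([*bowl,0.34],R(b)); env.move_straight([*bowl,0.222],rate=0.2)
    print("at bowl",telemetry.sense()["width"]); claw.gripper_to(0.062)
    env.move_straight([*bowl,0.34],rate=0.3); print(clk())
E
python3 - <<'E'
from h import *
P=cloud(dict(np.load("top0.npz"))); Z=P[...,2]
m=(Z>0.048)&(Z<0.072)&(np.hypot(P[...,0]-.485,P[...,1]+.31)<.1)
xy=P[m][:,:2].astype(np.float32); c,r=cv2.minEnclosingCircle(xy); print("bowl",c,r,m.sum())
if abs(r-.08)<.01 and np.hypot(c[0]-.485,c[1]+.31)<.025:
    shell((.448,.348),(c[0]+.005,c[1]+.012))
E
```

```text
bowl (0.465893030166626, -0.30833154916763306) 0.08026432991027832 463
width 0.03506344655454898 5.02
lifted 0.03505981595326478
at bowl 0.03491518421871784
9.71
```

```bash
python3 - <<'E'
from h import *
shell((.497,.243),(.466,-.320))
claw.gripper_to(0.085)
env.move_pose([0.44,-0.17,0.40],R(0.35))
p=shot("w2"); print(clk())
for l in ["shell_1_center","bowl_in","grinder_rim","blade_cup"]:
    print(l,[(np.round(d["position"],3).tolist(),round(d["conf"],2)) for d in finder.recognise(p,l)[:3]])
E
```

```text
width 0.03549645492130304 13.03
lifted 0.034818520908479075
at bowl 0.03518382591656286
17.46
18.56
shell_1_center [([0.467, -0.29, 0.019], 0.76)]
bowl_in [([0.465, -0.327, 0.028], 0.69)]
grinder_rim [([0.459, -0.076, 0.087], 0.69)]
blade_cup [([0.461, -0.082, 0.068], 0.59)]
```

View pics/w2.png

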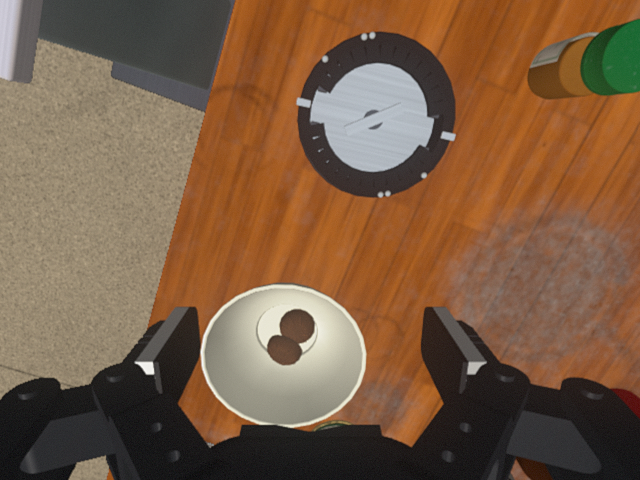

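Both shells lie in the bowl, at (297,325) and (285,349). The gap bars on the grinder are at (303,102) and (448,136). I'll fit the rim and take a second look at it and the lid from other yaws, so that camera offsets average out.

```bash
cat >> h.py <<'E'
from scipy.optimize import least_squares
def rim(p,c0=(.459,-.08)):
    P=cloud(p); Z=P[...,2]; r=np.hypot(P[...,0]-c0[0],P[...,1]-c0[1])
    m=(abs(Z-.087)<.006)&(r<.075); z=np.median(Z[m])
    # ray-intersect with plane z=0.087 via mask -> contour of collar disc
    K=p["intrinsics"]; M=p["M"]
    def toplane(uv,h=.087):
        d=np.c_[(uv[:,0]-K[0,2])/K[0,0],(uv[:,1]-K[1,2])/K[1,1],np.ones(len(uv))]@M[:3,:3].T; t=(h-M[2,3])/d[:,2]; return (M[:3,3]+d*t[:,None])[:,:2]
    mm=m.astype(np.uint8); n,L,st,_=cv2.connectedComponentsWithStats(mm); k=1+st[1:,4].argmax()
    cs,h=cv2.findContours((L==k).astype(np.uint8),cv2.RETR_CCOMP,cv2.CHAIN_APPROX_NONE)
    cs=sorted(cs,key=lambda c:-len(c)); out=[]
    for c in cs[:2]:
        xy=toplane(c[:,0,:].astype(float)); f=least_squares(lambda t:np.hypot(xy[:,0]-t[0],xy[:,1]-t[1])-t[2],[*c0,.05],loss="soft_l1",f_scale=.001); out.append(f.x.round(4))
    c=out[0]; g=p["image"].min(-1); vu=np.argwhere(g>150); xy=toplane(vu[:,::-1].astype(float))
    d=xy-c[:2]; rr=np.hypot(*d.T); s=(rr>.045)&(rr<.06)
    im=np.zeros(g.shape,np.uint8); im[tuple(vu[s].T)]=1; n,L,st,cc=cv2.connectedComponentsWithStats(im)
    marks=[]
    for i in range(1,n):
        if st[i,4]>=4:
            q=toplane(np.argwhere(L==i)[:,::-1].astype(float))-c[:2]; q=q.mean(0); marks.append((round(np.degrees(np.arctan2(q[1],q[0])),1),round(np.hypot(*q),4),int(st[i,4])))
    print("rim z",z,"fits",[o.tolist() for o in out],"marks",sorted(marks)); return out
E
python3 - <<'E'
from h import *
rim(dict(np.load("w2.npz")))
a=1.35
env.move_pose([0.47,-0.05,0.36],R(a)); p=shot("w3"); rim(p)
env.move_pose([0.41,-0.08,0.36],R(a-np.pi) if 0 else R(a)); p=shot("w4"); rim(p); print(clk())
E
```

```text
rim z 0.0862263544953446 fits [[0.4584, -0.0821, 0.055], [0.4579, -0.0823, 0.0372]] marks [(np.float64(-172.4), np.float64(0.0524), 92), (np.float64(-171.1), np.float64(0.0452), 55), (np.float64(-64.0), np.float64(0.0534), 16), (np.float64(-58.0), np.float64(0.0534), 15), (np.float64(-26.6), np.float64(0.0534), 17), (np.float64(7.9), np.float64(0.0527), 88), (np.float64(116.1), np.float64(0.0535), 23), (np.float64(121.8), np.float64(0.0535), 24), (np.float64(153.4), np.float64(0.0536), 20)]
rim z 0.08615243601988601 fits [[0.4582, -0.0811, 0.055], [0.4577, -0.0807, 0.0368]] marks [(np.float64(-174.9), np.float64(0.0454), 72), (np.float64(-171.3), np.float64(0.0525), 121), (np.float64(-64.1), np.float64(0.0545), 19), (np.float64(-58.6), np.float64(0.0544), 21), (np.float64(-27.4), np.float64(0.054), 21), (np.float64(6.9), np.float64(0.0527), 89), (np.float64(116.4), np.float64(0.0525), 28), (np.float64(122.3), np.float64(0.0527), 27), (np.float64(154.1), np.float64(0.0529), 26)]
rim z 0.08620874328595576 fits [[0.4574, -0.0813, 0.0553], [0.4565, -0.0812, 0.0367]] marks [(np.float64(-172.4), np.float64(0.0493), 148), (np.float64(-63.1), np.float64(0.0544), 17), (np.float64(-57.4), np.float64(0.0546), 17), (np.float64(-26.5), np.float64(0.0549), 17), (np.float64(7.3), np.float64(0.0538), 72), (np.float64(115.3), np.float64(0.0526), 22), (np.float64(121.1), np.float64(0.0524), 24), (np.float64(153.4), np.float64(0.0522), 25)]
19.97
```

View pics/w4.png

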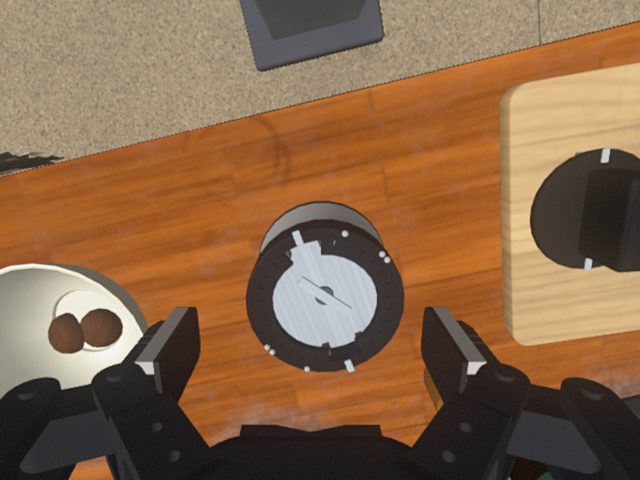

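The close view agrees with the fits: the rim centre is (0.458,-0.0815), the gap axis is at 7.5°, and the half-way bead is at -26.6°. Now I'll measure the lid from near and grip it.

```bash
cat >> h.py <<'E'
def lid(p,c0,zb,show=True):
    """zb = world z of lid underside"""
    P=cloud(p); Z=P[...,2]; r=np.hypot(P[...,0]-c0[0],P[...,1]-c0[1])
    b=(Z>zb+.055)&(Z<zb+.08)&(r<.05); t=(Z>zb+.064)&b
    rc=cv2.minAreaRect(P[t][:,:2].astype(np.float32)); (w,h),an=rc[1],rc[2]
    if w<h: an+=90
    an=(an+90)%180-90
    cap=(abs(Z-zb-.024)<.004)&(r<.06); xy=P[cap][:,:2]
    hull=cv2.convexHull(xy.astype(np.float32))[:,0]
    f=least_squares(lambda t:np.hypot(hull[:,0]-t[0],hull[:,1]-t[1])-.047,[*c0],loss="soft_l1",f_scale=.001)
    wm=cap&(p["image"].min(-1)>110)&(np.hypot(P[...,0]-f.x[0],P[...,1]-f.x[1])>.035)
    n,L,st,_=cv2.connectedComponentsWithStats(wm.astype(np.uint8))
    mk=[]
    for i in range(1,n):
        if st[i,4]>10: d=P[L==i].mean(0)[:2]-f.x; mk.append((round(np.degrees(np.arctan2(d[1],d[0])),1),round(np.hypot(*d),4)))
    print("bar top c",np.round(rc[0],4),"size",np.round(rc[1],4),"ang",round(an,2),"ztop",np.nanmax(Z[t]).round(4),"cap c",f.x.round(4),"marks",mk)
    return np.array(rc[0]),an,f.x,mk
E
python3 - <<'E'
from h import *
a=np.radians(80.6)
env.move_pose([0.42,0.132,0.36],R(a)); p=shot("w5"); lid(p,(.448,.132),.020); print(clk())
E
```

```text
bar top c [0.4481 0.1319] size [0.0219 0.065 ] ang -9.65 ztop 0.0913 cap c [0.4488 0.1316] marks [(np.float64(171.2), np.float64(0.0423))]
20.88
```

```bash
python3 - <<'E'
from h import *
a=np.radians(80.6); x,y=.4483,.1319
claw.gripper_to(0.06)
env.move_pose([x,y,0.29],R(a)); env.move_straight([x,y,0.223],rate=0.12)
claw.gripper_to(0.0,80); s=telemetry.sense(); print("w",s["width"],s["force"].round(2) if hasattr(s["force"],"round") else s["force"])
env.move_straight([x,y,0.345],rate=0.2); s=telemetry.sense(); print("w",s["width"],np.round(s["force"],2),np.round(s["moment"],2),clk())
A=np.radians(97.5); gx,gy=.458,-.0815
env.move_pose([gx,gy,0.32],R(A)); p=shot("w6"); 
s=telemetry.sense(); print(np.round(s["position"],4),np.degrees(yaw()),np.round(s["force"],2))
lid(p,(gx,gy),.320-.203)
hit=env.move_straight([gx,gy,0.294],rate=0.06,threshold=8); print("above",hit)
f0=telemetry.sense(); print(np.round(f0["force"],2))
hit=env.move_straight([gx,gy,0.2725],rate=0.03,threshold=8); s=telemetry.sense()
print("hit",hit,np.round(s["position"],4),np.round(s["force"],2),np.round(s["moment"],3),clk())
E
```

```text
w 0.02115047208959202 [ 0.22 -0.32  5.26]
w 0.021300571714516013 [-0.66 -0.3  -1.83] [-0.03  0.01 -0.03] 23.55
[ 0.4579 -0.0806  0.3194] 97.49458786656018 [ 1.28 -0.89 -1.97]
bar top c [ 0.4533 -0.0811] size [0.0584 0.0891] ang -81.82 ztop 0.197 cap c [ 0.4574 -0.0801] marks [(np.float64(-172.1), np.float64(0.0423))]
above False
[-0.49  0.44 -1.16]
hit False [ 0.4581 -0.0815  0.2725] [ 0.62 -0.35 -1.73] [-0.047  0.014  0.044] 25.92
```

It went through with no contact. I'll seat it down until the floor is felt, then check with a picture.

```bash
python3 - <<'E'
from h import *
gx,gy=.458,-.0815
hit=env.move_straight([gx,gy,0.265],rate=0.02,threshold=6); s=telemetry.sense()
print("hit",hit,np.round(s["position"],4),np.round(s["force"],2),np.round(s["moment"],3),s["width"],clk())
p=shot("w7"); P=cloud(p); lid(p,(gx,gy),s["position"][2]-.203)
E
```

```text
hit True [ 0.4582 -0.0816  0.2721] [-0.15 -0.06  5.35] [0.087 0.09  0.023] 0.021524263013089216 26.12
bar top c [ 0.4541 -0.0816] size [0.0587 0.0879] ang -82.5 ztop 0.1491 cap c [ 0.4562 -0.0803] marks [(np.float64(-170.7), np.float64(0.0404))]
```

View pics/w7.png

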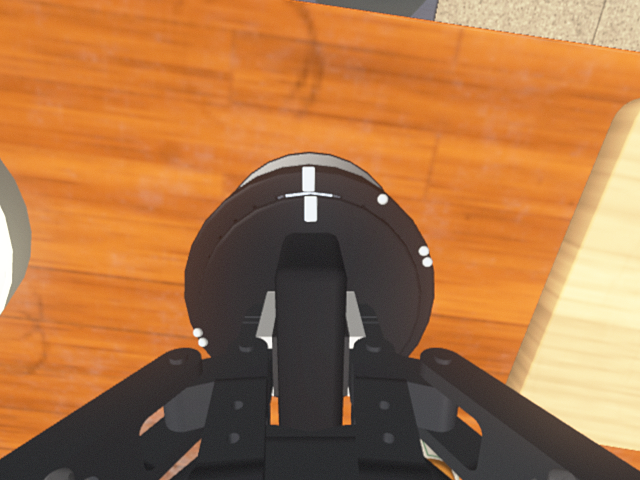

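The lid mark at (310,208) lines up with the gap bar at (308,180), and the lid met the floor at the expected height. Now I'll twist it clockwise in steps while watching the moment.

```bash
cat > tw.py <<'E'
from h import *
gx,gy=.458,-.0815
def st(t):
    s=telemetry.sense(); y=s["ee_rot"][:,1]; print(round(t,3),"yaw turned",round(np.radians(97.5)-np.arctan2(y[1],y[0]),3),"z",round(s["position"][2],4),"F",np.round(s["force"],1),"Mz",round(s["moment"][2],3),"w",round(s["width"],4),clk())
def marks(name):
    p=shot(name); P=cloud(p); r=np.hypot(P[...,0]-gx,P[...,1]-gy)
    m=(P[...,2]>.08)&(P[...,2]<.1)&(r>.032)&(r<.058)&(p["image"].min(-1)>120)
    n,L,s,_=cv2.connectedComponentsWithStats(m.astype(np.uint8))
    for i in range(1,n):
        if s[i,4]>15: d=P[L==i].mean(0)-[gx,gy,0]; print("  mark ang",round(np.degrees(np.arctan2(d[1],d[0])),1),"r",round(np.hypot(*d[:2]),4),"z",round(d[2],4),s[i,4])
E
python3 - <<'E'
from tw import *
marks("w8")
for t in (.08,.16,.28,.4,.5,.6):
    env.move_pose([gx,gy,0.2718],R(np.radians(97.5)-t)); st(t)
marks("w9")
E
```

```text
mark ang -171.7 r 0.0517 z 0.0873 340
  mark ang 153.8 r 0.053 z 0.0872 97
  mark ang -172.7 r 0.042 z 0.0954 331
  mark ang 122.2 r 0.0529 z 0.0873 90
  mark ang 116.5 r 0.0528 z 0.0874 85
  mark ang -64.0 r 0.0534 z 0.0874 69
  mark ang -58.2 r 0.0534 z 0.0874 66
0.08 yaw turned 0.078 z 0.2721 F [ 0.  -1.   0.4] Mz 0.075 w 0.0214 26.48
0.16 yaw turned 0.157 z 0.2721 F [ 0.4 -1.2  2. ] Mz -0.024 w 0.0213 26.73
0.28 yaw turned 0.275 z 0.2721 F [ 0.3 -2.7  3. ] Mz 0.113 w 0.0212 26.98
0.4 yaw turned 0.394 z 0.2721 F [ 0.7 -4.1  3.1] Mz 0.062 w 0.0211 27.23
0.5 yaw turned 0.494 z 0.2721 F [ 0.1 -4.2  4.3] Mz 0.074 w 0.0214 27.48
0.6 yaw turned 0.595 z 0.2721 F [ 1.4 -4.4  4.1] Mz 0.101 w 0.0208 27.73
  mark ang 153.5 r 0.0531 z 0.0872 98
  mark ang -172.1 r 0.0513 z 0.0873 342
  mark ang 122.0 r 0.053 z 0.0873 96
  mark ang 152.8 r 0.0418 z 0.0954 332
  mark ang 116.2 r 0.0531 z 0.0873 96
```

The cap top is at 0.0954, so the lid is fully seated, and its mark sits at the half-way bead. The cup lags by the play of about 0.08 rad, so I'll turn slightly further to centre the cup near 0.6, then check that it holds steady.

```bash
python3 - <<'E'
from tw import *
env.move_pose([gx,gy,0.2718],R(np.radians(97.5)-.66)); st(.66)
env.sleep(1.0); st(.66); marks("w10")
p=cams.camera("scene"); cv2.imwrite("pics/s2.png",cv2.resize(p["image"][200:360,200:520,::-1],(800,400)))
t=cams.camera("top")
for pic in (p,t):
  for l in ["spice_center","tin_center","pickles_center","shell_1_center"]:
    print(l,[(np.round(d["position"],3).tolist(),round(d["conf"],2)) for d in finder.recognise(pic,l)[:2]])
E
```

```text
0.66 yaw turned 0.655 z 0.2721 F [ 0.8 -4.6  3.7] Mz 0.107 w 0.0211 28.02
0.66 yaw turned 0.654 z 0.2721 F [ 0.3 -5.4  4.2] Mz 0.098 w 0.0208 29.02
  mark ang 153.4 r 0.0531 z 0.0874 99
  mark ang 122.0 r 0.0531 z 0.0874 95
  mark ang -172.6 r 0.0514 z 0.0873 329
  mark ang 116.2 r 0.0531 z 0.0874 97
  mark ang 149.4 r 0.0418 z 0.0954 329
spice_center [([0.602, -0.012, 0.085], 0.6)]
tin_center [([0.556, -0.448, 0.052], 0.66)]
pickles_center [([0.48, 0.528, 0.099], 0.56), ([0.598, -0.013, 0.085], 0.43)]
shell_1_center [([0.456, -0.294, 0.017], 0.49)]
spice_center []
tin_center [([0.557, -0.432, 0.052], 0.93)]
pickles_center [([0.477, 0.54, 0.13], 0.66)]
shell_1_center [([0.465, -0.29, 0.022], 0.55)]
```

View pics/w10.png

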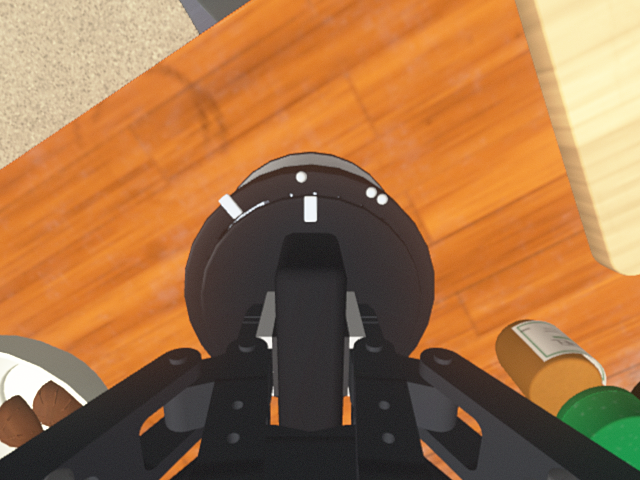

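View pics/s2.png

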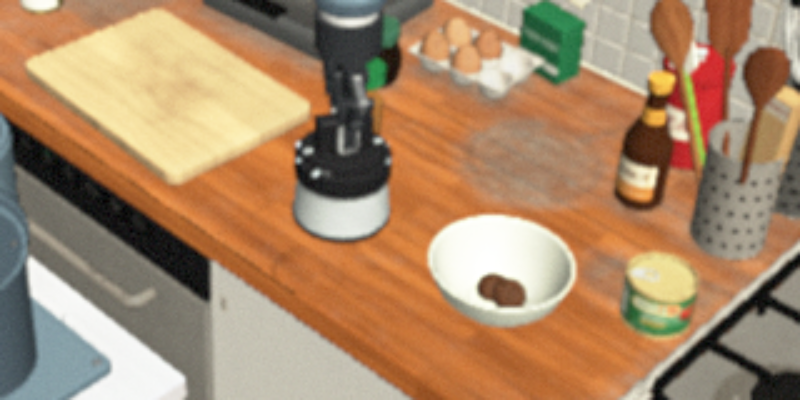

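The lid mark (310,208) is just past the single bead (301,177) and well short of the two beads (375,195). The moment is steady at 0.10 N m, which matches the half-way spring. The board is clear, the shells are in the bowl, and the bystander jars and tin haven't moved.

```bash
python3 -c "
from h import *
print(job.close_job(), clk())"
```

```text
the job is handed in; nothing more can be done
the job is handed in; nothing more can be done
```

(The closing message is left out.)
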